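# Set up the spraying stand: backing board from the leaning stack, tray of castings

### The arm

A 6-joint arm with a two-finger parallel gripper is mounted at the origin on a cart in front of the work surface, level with it; the furniture and walls round the work are solid. World frame = base frame: x ahead of the robot, y to its left, z up, the work surface at z = 0. Lengths are in mm, angles in degrees, forces in N, time in s.
With the tool pointing down it reaches from about 350 to 850 mm from the base axis. Payload 8.1 kg.
Tool frame: the origin (TCP) lies midway between the tips of the shut fingers; the grasp point (between the pads) lies 19 mm behind it; z points along the fingers, y is the direction in which the jaws open and shut (so a half turn about z gives the same grasp; the last joint's range is limited). The gripper opens to 85 mm and grips with 20 to 120 N. Pads are 22 mm wide; open, the fingers measure 114 mm over their backs; the gripper's body (76 mm by 85 mm) begins 54 mm behind the grasp point. The pads swing forward as they close: fully open they stand 13 mm farther back than shut.
Start: joints at [-78.346, 7.471, 85.268, -0, 87.261, -4.893], TCP at [170.901, -575.15, 231.292] pointing down, gripper open.
Joint ranges: [-169.43, 169.43], [-51.17, 129.36], [1.28, 143.12], [-76.62, 256.62], [0, 156.53], [-152.29, 152.29]. Speed limits (degrees/s): [136.94, 136.94, 159.86, 180, 180, 180].

### API

Orientations are given as [roll, pitch, yaw] about the fixed x, y, z axes, in that order (R = Rz(yaw) Ry(pitch) Rx(roll)).
In Python, from bench import r gives the robot as it stands.
- The arm moves only by the shell command python3 -m jog 'ROWS' [FORCE]. ROWS is JSON, a list of rows, each a list of 5 numbers: the shift along the tool's x, y, z in m, then the turn about the tool's z in rad, then the opening, from 0 (shut) to 1 (fully open). A call has 1 to 20 rows; each row is the pose to reach, as a shift and turn from the pose measured when the call began, along the tool's axes at that moment; what a row does not reach only later rows make up. A row lasts 1/10 s, in which the tool goes at most 50 mm and 8.59 degrees, less where a joint would pass 70% of its speed; a pose out of reach is approached as far as the arm can. A call with a gripper value outside its range is refused whole. The fingers move at their own pace and stop on an object; FORCE is the grip in N (left out, the last holds). Time passes only in rows, so rows that repeat a pose let the fingers close. It gives the time, the measured TCP pose, the force and the opening at its end, in the units of the state.
- r.sense(): the state, without advancing time (a new reading comes with each control period).
- r.snapshot(name): name is "scene" or "top" or "wrist"; returns a dict with "pixels" (420x560x3 uint8, red, green, blue), "K" (3x3 intrinsics, pixels), "R" (3x3) and "t" (3): a world point X has camera coordinates R X + t. Camera axes: x right, y down, z forward; pixel columns grow to the right and rows downward; lengths in mm; the calibration is good to about 2 mm. A picture is of the moment at which its call begins. There is no depth.
- r.hand_in(): hands the job in, once; it reports no verdict.
The state is a dict: "time": time; "joint_pos": joint angles; "qd": joint speeds; "joint_efforts": joint torques, N m; "tool_pos": TCP position; "tcp_rot": TCP orientation; "ft_force": force on the tool from outside, world axes, zero at the start; "wrist_torque": the same for the moment, N m; "finger_gap": finger opening in mm.
Only numpy, scipy, OpenCV 4.12 (cv2) and the standard library are available. Lean on these libraries where they do the work, as an engineer would, in place of code of your own. Each camera call takes 0.05 s, during which the arm holds its last target.

### The job

Get the castings ready for spraying: draw the board with the tall round-topped handle out of the leaning stack, leaving the other boards leaning where they are, and stand it centred in the foot groove of the wooden stand, leaning on the stand's back rest. Carry the open tray of castings level, without losing any, and set it squarely in the middle of the stand's bare front part, before the board. Do not disturb the other things on the bench.

Things in the scene. Friction and masses are not known exactly. Their poses are not given: they have to be found in the camera images.
- round_board: plywood board 10 mm thick (x), 120 wide (y), shoulders 120 above its foot, leaning back 15 degrees; the one to take, 0.1 to 0.2 kg, 2nd to 4th of five: a round-topped handle, 40 mm wide, centred, 10 thick, rises to 186 mm from the foot; from 142 mm up it stands clear above all other boards. Origin: centre of its underside; z up along it, x its normal, towards the angle plate
- front_board: plywood board 10 mm thick (x), 120 wide (y), shoulders 120 above its foot, leaning back 15 degrees; front of the stack, nearest the robot, stays there; low square tab 32 mm wide, 22 mm high at its left (+y) shoulder. Origin: centre of its underside; z up along it, x its normal, towards the angle plate
- left_board: plywood board 10 mm thick (x), 120 wide (y), shoulders 120 above its foot, leaning back 15 degrees; stays in the stack; low square tab 32 x 22 mm at its left (+y) shoulder. Origin: centre of its underside; z up along it, x its normal, towards the angle plate
- twin_board: plywood board 10 mm thick (x), 120 wide (y), shoulders 120 above its foot, leaning back 15 degrees; stays in the stack; two low square tabs 32 x 22 mm, one at each shoulder. Origin: centre of its underside; z up along it, x its normal, towards the angle plate
- rear_board: plywood board 10 mm thick (x), 120 wide (y), shoulders 120 above its foot, leaning back 15 degrees; rearmost, against the angle plate, stays there; low square tab 32 x 22 mm at its right (-y) shoulder. Origin: centre of its underside; z up along it, x its normal, towards the angle plate
- angle_plate: fixed grey angle plate, 130 mm wide, 100 high, that five touching boards lean on. Origin: foot of its front face, on the table; x points away from the boards, y along it, z up; foot and ribs reach 66 mm behind. Only friction holds the boards' feet; when one is drawn out, those in front of it settle back by its thickness
- stand: fixed wooden stand. Origin: centre of its 160 mm wide (y) underside; x to its back, z up. Base 12 mm thick, x -130 to 70 mm. Lip 10 mm high at x 0 to 8; behind it a groove for a board's foot (x 8 to 30, floor = base top), then a back rest 150 wide, 115 long, raked back 15 degrees, its face starting at x 30 on the base. Tray's place: bare front, x -130 to 0
- board_place (a point): centre of the stand's foot groove, on the base top (axes as the stand's)
- tray_place (a point): centre of the stand's bare front part, on the base top (axes as the stand's), 130 mm deep in x and 160 mm wide in y
- tray: open wooden tray holding two loose castings, 100 mm (x) by 124 (y), walls 30 high, 6 thick, floor 6, 0.18 to 0.35 kg. Origin: centre of its underside. A strap handle bridges it along y over the centre: 12 mm thick (x), 124 mm long, from 76 to 94 mm above the underside, on a post at each end.
- casting_14: white cast figure lying loose in the tray, about 18 x 68 x 18 mm, long in y; origin at the centre of its underside
- casting_39: white cast figure lying loose in the tray, about 18 x 68 x 18 mm, long in y; origin at the centre of its underside
- casting_core: bystander: fixed flat heap of white castings, about 200 mm across and up to 50 mm high, between the tray and the robot, right of the stand; origin at the middle of its underside
- wax_tub: bystander: fixed white tub with blue lid, 66 mm across, 62 mm high, origin at the centre of its underside
- sand_block_b: bystander: loose cork sanding block 47 x 85 x 26 mm behind the work, long in y, origin at the centre of its underside

How it is judged:
By the outcome, as a careful person would: the job done as asked, in the order asked, and still so for the second after the job is handed in, with the robot touching nothing.
It also fails if it takes over 54 s, if anything falls off the work surface, if the arm or the gripper's body presses on something with over 40 N, if the wrist force passes 120 N, or if a joint passes its speed limit or range.

## Working session

There is one attempt and no reset: what is moved stays moved. The work goes in short steps, Python scripts to look and compute and a shell command to move; the robot and the scene stay as the last step left them, time stands still between calls to the robot, and variables do not carry over. Pictures are saved under pics/ and viewed, and the job is handed in when it is done.

```bash
ls; mkdir -p pics
python3 - <<'E'
from bench import r
import cv2
for n in ["scene","top","wrist"]:
    s=r.snapshot(n); cv2.imwrite(f"pics/{n}0.png",s["pixels"][:,:,::-1])
    import pickle; pickle.dump(s,open(f"pics/{n}0.pkl","wb"))
    print(n,s["K"],s["R"],s["t"])
print(r.sense())
E
```

```text
pics
scene [[424.18197775   0.         285.72904064]
 [  0.         424.18197775 212.83061498]
 [  0.           0.           1.        ]] [[ 0.55419815 -0.8323184   0.01051111]
 [-0.59886907 -0.40746296 -0.68944164]
 [ 0.57811785  0.37579251 -0.72426497]] [-318.74818871  355.15877838  558.6332215 ]
top [[463.62597783   0.         279.6346532 ]
 [  0.         463.62597783 207.21170961]
 [  0.           0.           1.        ]] [[ 0.01795713 -0.99963205  0.02033001]
 [-0.99287891 -0.02022342 -0.11739886]
 [ 0.11776681 -0.01807709 -0.99287673]] [ -9.90071944 593.96277889 995.1649789 ]
wrist [[374.63578919   0.         282.80402549]
 [  0.         374.63578919 210.48398433]
 [  0.           0.           1.        ]] [[ 0.28466257 -0.95862695 -0.00126009]
 [-0.91358717 -0.27168581  0.30256454]
 [-0.29038888 -0.0849776  -0.95312807]] [-599.01627838  -39.13968471  380.9823751 ]
{'time': 0.15, 'joint_pos': array([-7.83449493e+01,  7.50593442e+00,  8.53131818e+01, -2.65445750e-05,
        8.72597958e+01, -4.89365092e+00]), 'qd': array([ 0.18663779, -0.10038157, -0.20495873, -0.0250018 , -0.06376064,
       -0.04324469]), 'joint_efforts': array([ 1.73680062e-03, -5.70064187e+01, -5.01156056e+01, -1.00947248e-04,
        9.60858160e-03, -1.01871032e-05]), 'tool_pos': array([ 170.83301861, -574.75223647,  230.49432411]), 'tcp_rot': array([-1.79921373e+02, -6.70528962e-03,  1.65486983e+01]), 'ft_force': array([-0.30653935, -0.72160686, -0.79714403]), 'wrist_torque': array([0.03185301, 0.01913432, 0.03712894]), 'finger_gap': 85.36213008737407}
```

View pics/scene0.png

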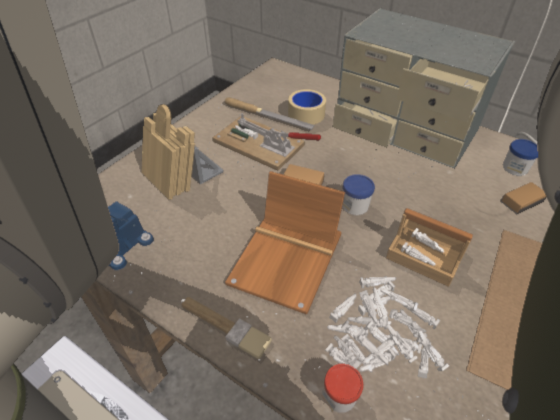

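View pics/top0.png

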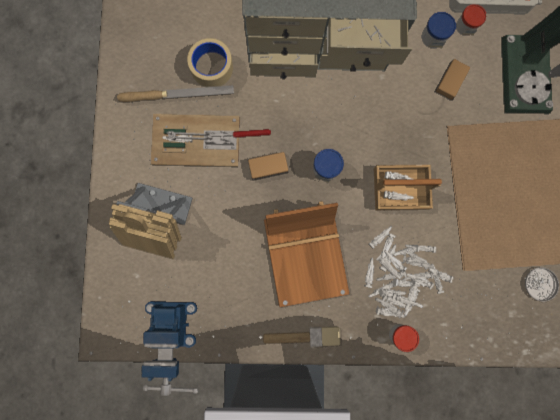

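View pics/wrist0.png

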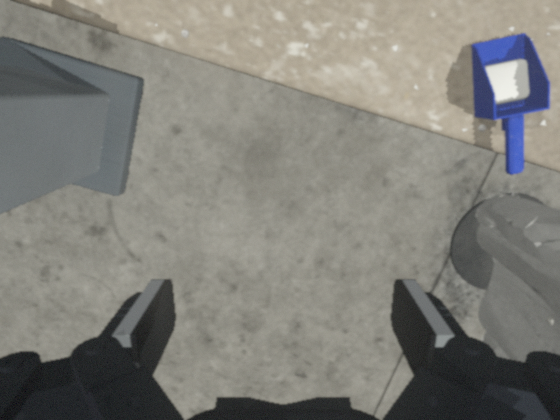

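Scene view: the stack is at (165,155), stand at (290,240), tray at (430,248). Top view: the stack is at (145,230), stand at (307,255) and tray at (404,188). Next I'll enlarge the parts that matter.

Run:
```python
import cv2
t=cv2.imread("pics/top0.png"); s=cv2.imread("pics/scene0.png")
a=cv2.resize(t[170:270,95:215],(720,600),interpolation=cv2.INTER_CUBIC); cv2.imwrite("pics/a.png",a)
a=cv2.resize(t[150:310,250:450],(750,600),interpolation=cv2.INTER_CUBIC); cv2.imwrite("pics/b.png",a)
a=cv2.resize(s[95:205,120:240],(655,600),interpolation=cv2.INTER_CUBIC); cv2.imwrite("pics/c.png",a)
```

```text
(no output)
```

View pics/a.png

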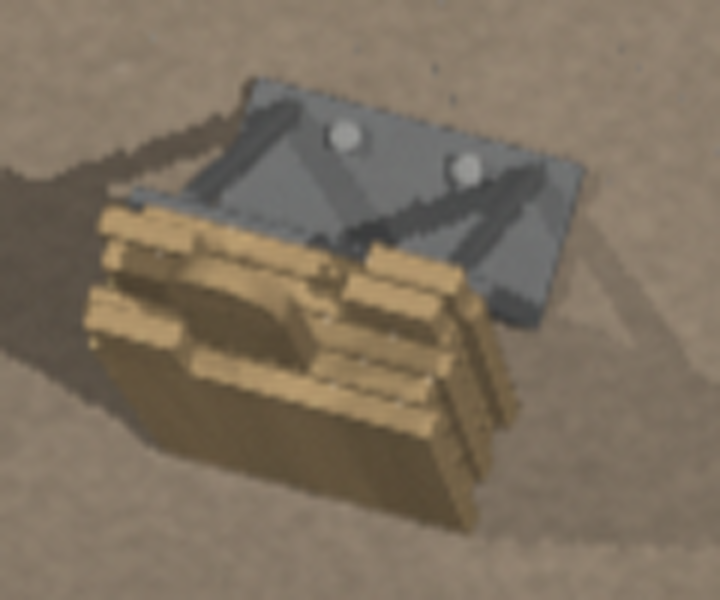

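View pics/b.png

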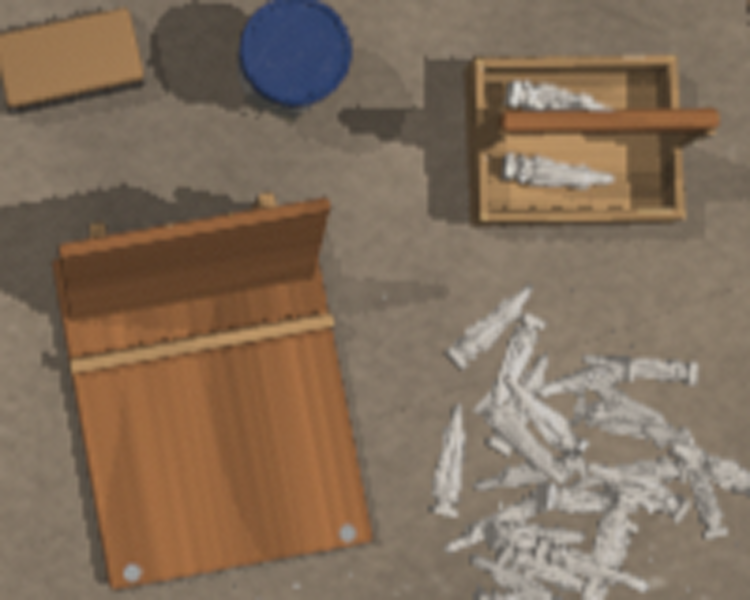

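View pics/c.png

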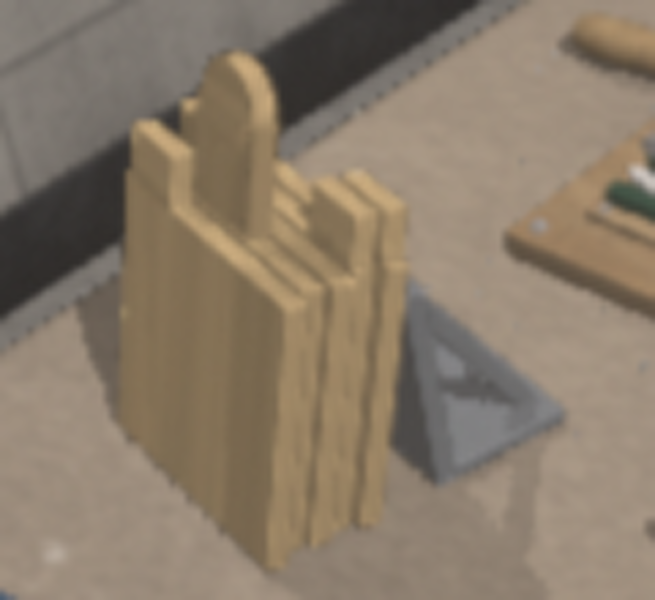

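Top crop (a): the handle's arc runs from about (185,275) to (310,360), with the front board's tab at (135,320). Crop (b): the stand's front corners are at (110,588) and (372,540), and the tray's strap is at (610,121). Crop (c): the round handle is second from the front.

```bash
cat > h.py <<'E'
import numpy as np, pickle, cv2
def load(n): return pickle.load(open(f"pics/{n}.pkl","rb"))
def onz(s,p,z):
    K,R,t=(np.array(s[k]) for k in "KRt"); C=-R.T@t
    d=R.T@np.linalg.solve(K,[p[0],p[1],1]); return C+d*(z-C[2])/d[2]
def tri(ob):
    A=[];b=[]
    for s,p in ob:
        K,R,t=(np.array(s[k]) for k in "KRt"); C=-R.T@t
        d=R.T@np.linalg.solve(K,[p[0],p[1],1]); d/=np.linalg.norm(d)
        M=np.eye(3)-np.outer(d,d); A.append(M); b.append(M@C)
    A=np.vstack(A); b=np.hstack(b); x=np.linalg.lstsq(A,b,rcond=None)[0]
    return x, np.abs(A@x-b).max()
def proj(s,X):
    K,R,t=(np.array(s[k]) for k in "KRt"); c=K@(R@X+t); return c[:2]/c[2]
E
python3 - <<'E'
from h import *
np.set_printoptions(precision=1,suppress=True)
T=load("top0");S=load("scene0");W=load("wrist0")
b=lambda x,y:(250+x/3.75,150+y/3.75); a=lambda x,y:(95+x/6,170+y/6); c=lambda x,y:(120+x/5.46,95+y/5.46)
for n,p,z in [("st FL",b(110,588),12),("FR",b(372,540),12),("lipL front bottom",b(75,372),12),("lipR",b(335,326),12),("lipLtop back",b(72,360),22),("lipR top back",b(332,317),22),
  ("strap L",b(505,121),94),("strap R",b(718,121),94),("tray c1",b(477,57),30),("c2",b(677,57),30),("c3",b(684,218),30),("c4",b(476,220),30),
  ("frontboard foot L",a(155,450),0),("R",a(472,530),0),("plate BL",a(255,78),2),("plateBR",a(583,165),2)]:
    print(n,onz(T,p,z))
print("sc foot L,R",onz(S,c(120,435),0),onz(S,c(278,570),0))
print("apex",tri([(T,a(255,275)),(S,c(238,52))]))
t=W; C=-np.array(W["R"]).T@W["t"]
from scipy.spatial.transform import Rotation as Ro
Rt=Ro.from_euler("xyz",[180,0,16.55],degrees=True).as_matrix()
print("cam in tool",Rt.T@(C-[170.8,-574.75,230.5])); print(Rt.T@np.array(W["R"]).T)
E
```

```text
st FL [374.6  -2.3  12. ]
FR [ 405.1 -157.6   12. ]
lipL front bottom [501.3  21.   12. ]
lipR [ 531.9 -135.1   12. ]
lipLtop back [508.1  22.9  22. ]
lipR top back [ 536.6 -131.8   22. ]
strap L [ 644.8 -218.9   94. ]
strap R [ 647.4 -340.    94. ]
tray c1 [ 695.1 -218.1   30. ]
c2 [ 697.8 -339.8   30. ]
c3 [ 599.6 -342.    30. ]
c4 [ 595.8 -216.8   30. ]
frontboard foot L [504.9 358.3   0. ]
R [477.1 238.1   0. ]
plate BL [647.2 327.9   2. ]
plateBR [616.3 201.7   2. ]
sc foot L,R [501.9 350.4   0. ] [480.2 237.8   0. ]
apex (array([551.3, 273.5, 187.4]), np.float64(3.007173661209663))
cam in tool [  77.8   -0.1 -143.7]
[[-0.  -1.  -0.3]
 [ 1.   0.  -0. ]
 [ 0.  -0.3  1. ]]
```

```bash
cat >> h.py <<'E'
from scipy.spatial.transform import Rotation as Ro
def shift(x,y,z,yaw):
    from bench import r
    s=r.sense(); R=Ro.from_euler("xyz",s["tcp_rot"],degrees=True).as_matrix(); p=np.array(s["tool_pos"])
    d=R.T@(np.array([x,y,z])-p)/1000; dy=(yaw-s["tcp_rot"][2]+180)%360-180
    print("t",s["time"],"pos",p.round(1),"rpy",np.round(s["tcp_rot"],2),"F",np.round(s["ft_force"],1),"gap",round(s["finger_gap"],1))
    print("shift",d.round(4),"turn",round(-np.radians(dy),4))
E
python3 -c "
from h import *
shift(548,278,270,-13.5)"
```

```text
t 0.15 pos [ 170.8 -574.8  230.5] rpy [-1.7992e+02 -1.0000e-02  1.6550e+01] F [-0.3 -0.7 -0.8] gap 85.4
shift [ 0.6044 -0.7101 -0.0385] turn 0.5244
```

```bash
python3 -m jog '[[0.05,-0.03,-0.04,0,1],[0.1,-0.07,-0.04,0,1],[0.604,-0.71,-0.04,0.52,1],[0.604,-0.71,-0.04,0.52,1],[0.604,-0.71,-0.04,0.52,1],[0.604,-0.71,-0.04,0.52,1],[0.604,-0.71,-0.04,0.52,1],[0.604,-0.71,-0.04,0.52,1],[0.604,-0.71,-0.04,0.52,1],[0.604,-0.71,-0.04,0.52,1],[0.604,-0.71,-0.04,0.52,1],[0.604,-0.71,-0.04,0.52,1],[0.604,-0.71,-0.04,0.52,1],[0.604,-0.71,-0.04,0.52,1],[0.604,-0.71,-0.04,0.52,1],[0.604,-0.71,-0.04,0.52,1],[0.604,-0.71,-0.04,0.52,1],[0.604,-0.71,-0.04,0.52,1],[0.604,-0.71,-0.04,0.52,1],[0.604,-0.71,-0.04,0.52,1]]' 80
python3 -c "
from h import *
shift(548,278,270,-13.5)"
```

```text
time: 2.15
tool_pos: [547.4, 282.6, 268.2]
tcp_rot: [-180.0, 0.3, -13.0]
ft_force: [-0.7, -0.6, -0.2]
finger_gap: 85.3
t 2.15 pos [547.4 282.6 268.2] rpy [-179.98    0.27  -13.  ] F [-0.7 -0.6 -0.2] gap 85.3
shift [ 0.0016  0.0044 -0.0018] turn 0.0087
```

Arrived. I'll set the narrower opening while settling, then look.

```bash
python3 -m jog '[[0,0,0,0.009,0.7],[0,0,0,0.009,0.7],[0,0,0,0.009,0.7]]'
python3 - <<'E'
from bench import r
import cv2,pickle
for n in ["wrist","top","scene"]:
    s=r.snapshot(n); pickle.dump(s,open(f"pics/{n}1.pkl","wb")); im=s["pixels"][:,:,::-1]
    cv2.imwrite(f"pics/{n}1.png",im)
print(r.sense()["finger_gap"])
E
```

```text
time: 2.45
tool_pos: [547.3, 281.6, 268.5]
tcp_rot: [-180.0, 0.3, -13.6]
ft_force: [0.7, -0.2, -0.3]
finger_gap: 59.8
59.624549275646125
```

View pics/wrist1.png

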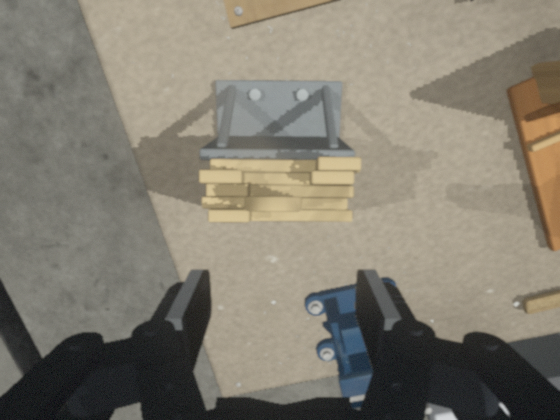

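View pics/scene1.png

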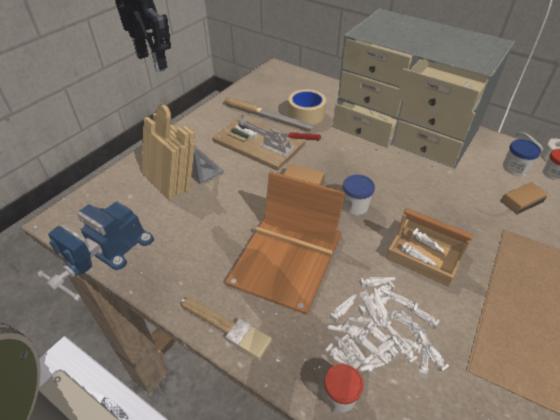

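The wrist view shows the stack square to the image, with the handle's top near (270,204) in the second row from the front. I'll zoom in.

Run:
```python
import cv2
t=cv2.imread("pics/wrist1.png")
a=cv2.resize(t[130:240,190:370],(792,484),interpolation=cv2.INTER_CUBIC)
cv2.imwrite("pics/d.png",a)
```

```text
(no output)
```

View pics/d.png

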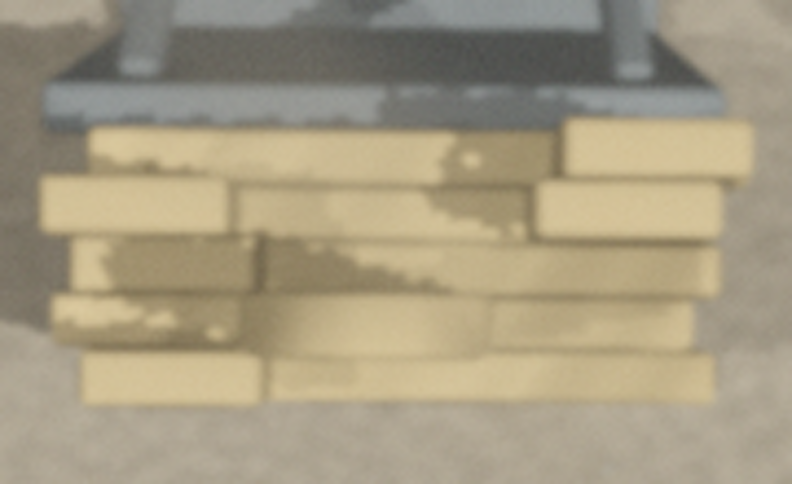

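Run:
```python
from h import *
np.set_printoptions(precision=1,suppress=True)
W=load("wrist1");d=lambda x,y:(190+x/4.4,130+y/4.4)
A=onz(W,d(366,325),180); print("apex",A)
C1=onz(W,d(240,325),161);C2=onz(W,d(492,325),161);print("handle sides",C1,C2,np.linalg.norm(C1-C2), (C1+C2)/2)
s1=onz(W,d(52,322),117);s2=onz(W,d(693,326),117);print("shoulders",s1,s2,(s1+s2)/2,np.linalg.norm(s1-s2),"yaw",np.degrees(np.arctan2(-(s1-s2)[0],(s1-s2)[1])))
p1=onz(W,d(45,84),100);p2=onz(W,d(722,86),100);print("plate yaw",np.degrees(np.arctan2(-(p1-p2)[0],(p1-p2)[1])),np.linalg.norm(p1-p2))
for l,r_ in [((82,403),(715,401)),((90,128),(555,128)),((42,177),(718,180))]:
    p1=onz(W,d(*l),117);p2=onz(W,d(*r_),117);print(np.degrees(np.arctan2(-(p1-p2)[0],(p1-p2)[1])))
# top check
T=load("top1"); a=lambda x,y:(95+x/6,170+y/6)
print(onz(T,a(185,270),163),onz(T,a(312,355),161))
print(proj(T,A),proj(load("scene1"),A))
```

```text
apex [556.7 286.1 180. ]
handle sides [555.9 307.5 161. ] [546.5 268.5 161. ] 40.09457005213227 [551.2 288.  161. ]
shoulders [552.8 349.2 117. ] [524.  232.9 117. ] [538.4 291.1 117. ] 119.83641458912685 yaw -13.93980739620815
plate yaw -13.742328624162548 127.91344117302802
-13.371875423642955
-13.572154228339715
-13.82898872294668
[557.7 300.  163. ] [531.3 258.5 161. ]
[130.4 214.8] [163.8 104.6]
```

```bash
python3 -c "
from h import *
shift(549.2,288,139,-13.7)"
```

```text
t 2.6 pos [547.6 281.7 269.1] rpy [-179.95    0.21  -13.59] F [ 0.4 -0.   0.8] gap 59.6
shift [ 0.0005 -0.0064  0.1301] turn 0.0019
```

```bash
python3 -m jog '[[0,-0.006,0.0,0.002,0.7],[0,-0.006,0.03,0.002,0.7],[0,-0.006,0.06,0.002,0.7],[0,-0.006,0.09,0.002,0.7],[0,-0.006,0.11,0.002,0.7],[0,-0.006,0.12,0.002,0.7],[0,-0.006,0.127,0.002,0.7],[0,-0.006,0.129,0.002,0.7],[0,-0.006,0.129,0.002,0.7],[0,-0.006,0.129,0.002,0.7]]' 80
python3 - <<'E'
from h import *
from bench import r
shift(549.2,288,139,-13.7)
s=r.snapshot("wrist");cv2.imwrite("pics/w2.png",s["pixels"][:,:,::-1])
s=r.snapshot("scene");cv2.imwrite("pics/s2.png",cv2.resize(s["pixels"][60:220,80:270,::-1],(700,590)))
E
```

```text
time: 3.6
tool_pos: [549.3, 288.1, 141.5]
tcp_rot: [-179.9, 0.1, -13.7]
ft_force: [1.2, 0.3, 0.2]
finger_gap: 59.6
t 3.6 pos [549.3 288.1 141.5] rpy [-1.7987e+02  1.1000e-01 -1.3700e+01] F [1.2 0.3 0.2] gap 59.6
shift [-0.0001  0.0001  0.0025] turn 0.0
```

View pics/w2.png

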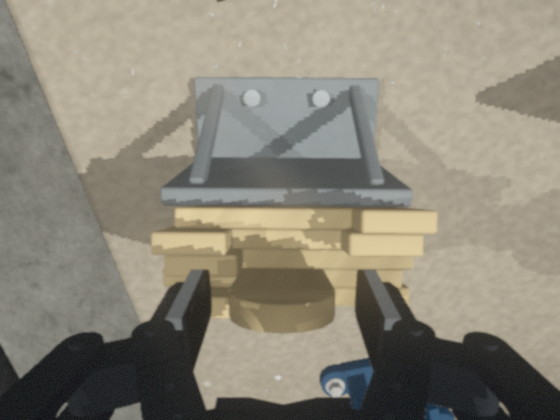

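View pics/s2.png

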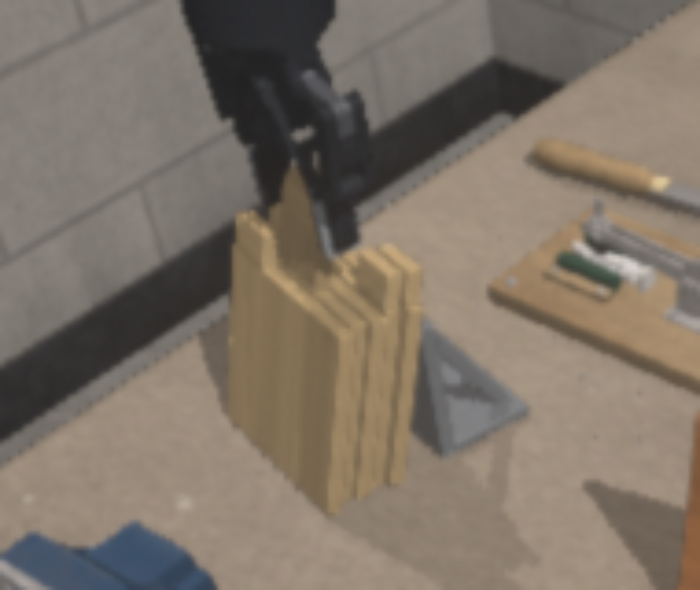

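The handle spans columns 231–335, centred between the pads at 210 and 357. The tips are clear of the tabs, so I'll close.

```bash
python3 -m jog '[[0,0,0.002,0,0.4],[0,0,0.002,0,0.3],[0,0,0.002,0,0.3],[0,0,0.002,0,0.3],[0,0,0.002,0,0.3],[0,0,0.002,0,0.3]]' 100
python3 - <<'E'
from h import *
from bench import r
a=np.radians(-13.7)
s=r.sense();p=np.array(s["tool_pos"]);g=20
for L in (20,60,150):
  q=p+L*np.array([np.cos(a)*.2588,np.sin(a)*.2588,.9659]);print(L);shift(*q,-13.7)
s=r.snapshot("wrist");cv2.imwrite("pics/w3.png",s["pixels"][:,:,::-1])
E
```

```text
time: 4.3
tool_pos: [549.7, 288.3, 140.0]
tcp_rot: [-179.8, 0.1, -13.7]
ft_force: [-0.8, 0.2, 5.2]
finger_gap: 37.9
20
t 4.3 pos [549.7 288.3 140. ] rpy [-1.7983e+02  7.0000e-02 -1.3700e+01] F [-0.8  0.2  5.2] gap 37.9
shift [ 0.0052 -0.0001 -0.0193] turn 0.0
60
t 4.3 pos [549.7 288.3 140. ] rpy [-1.7983e+02  7.0000e-02 -1.3700e+01] F [-0.8  0.2  5.2] gap 37.9
shift [ 0.0155 -0.0002 -0.058 ] turn 0.0
150
t 4.3 pos [549.7 288.3 140. ] rpy [-1.7983e+02  7.0000e-02 -1.3700e+01] F [-0.8  0.2  5.2] gap 37.9
shift [ 0.0387 -0.0004 -0.1449] turn 0.0
```

View pics/w3.png

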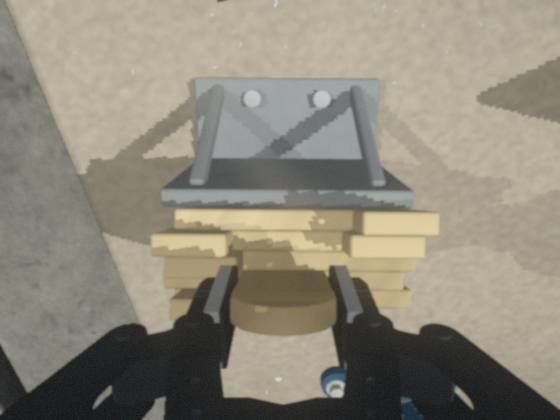

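Both pads are on the handle. I'll start with a short draw along the board's axis.

```bash
python3 -m jog '[[0.0005,0,-0.002,0,0.3],[0.001,0,-0.004,0,0.3],[0.002,0,-0.0075,0,0.3],[0.003,0,-0.011,0,0.3],[0.004,0,-0.015,0,0.3],[0.0055,0,-0.02,0,0.3],[0.0065,0,-0.025,0,0.3],[0.008,0,-0.03,0,0.3],[0.008,0,-0.03,0,0.3]]' 100
python3 - <<'E'
from h import *
from bench import r
print(r.sense()["finger_gap"],r.sense()["ft_force"])
s=r.snapshot("wrist");cv2.imwrite("pics/w4.png",s["pixels"][:,:,::-1])
s=r.snapshot("scene");cv2.imwrite("pics/s4.png",cv2.resize(s["pixels"][60:220,80:270,::-1],(700,590)))
E
```

```text
time: 5.25
tool_pos: [558.2, 286.5, 171.4]
tcp_rot: [-179.8, -0.0, -13.7]
ft_force: [-0.8, -0.2, 0.0]
finger_gap: 38.1
38.08622712806089 [-0.78661377 -0.17478541  0.01255794]
```

View pics/w4.png

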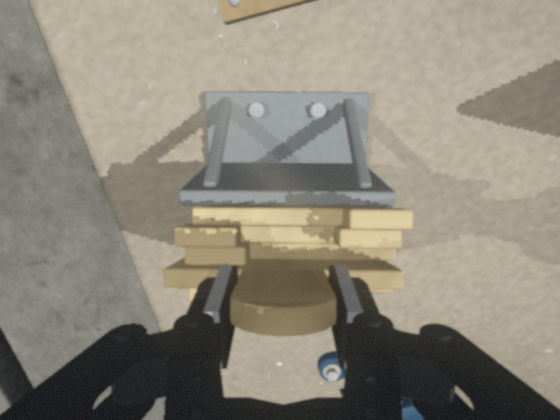

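View pics/s4.png

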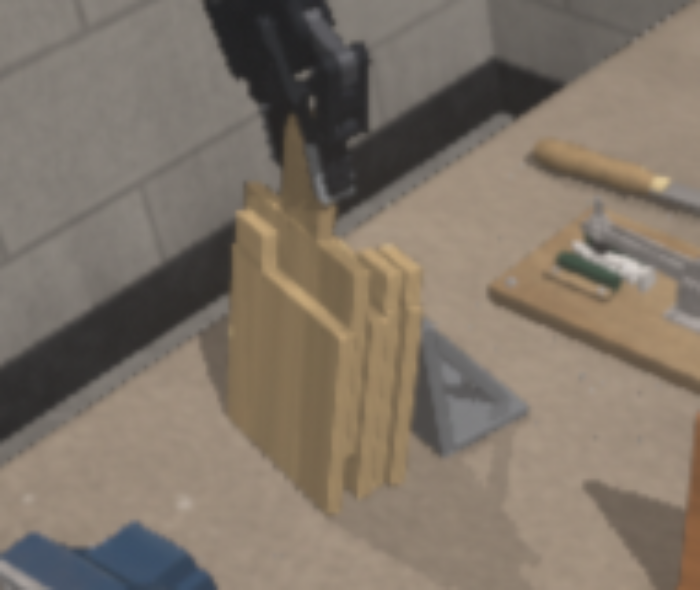

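Only the round board is rising, its shoulders now clear of the others, and the neighbours haven't moved. I'll continue.

```bash
python3 -m jog '[[0.0015,0,-0.005,0,0.3],[0.003,0,-0.012,0,0.3],[0.0055,0,-0.02,0,0.3],[0.008,0,-0.03,0,0.3],[0.0105,0,-0.04,0,0.3],[0.0135,0,-0.05,0,0.3],[0.016,0,-0.06,0,0.3],[0.019,0,-0.07,0,0.3],[0.0215,0,-0.08,0,0.3],[0.024,0,-0.09,0,0.3],[0.027,0,-0.1,0,0.3],[0.0295,0,-0.11,0,0.3],[0.032,0,-0.12,0,0.3],[0.035,0,-0.13,0,0.3],[0.037,0,-0.14,0,0.3],[0.037,0,-0.15,0,0.3],[0.037,0,-0.155,0,0.3],[0.037,0,-0.155,0,0.3]]' 100
python3 - <<'E'
from h import *
from bench import r
s=r.snapshot("top");cv2.imwrite("pics/t5.png",cv2.resize(s["pixels"][130:290,80:270,::-1],(700,590)))
s=r.snapshot("scene");cv2.imwrite("pics/s5.png",cv2.resize(s["pixels"][20:220,60:297,::-1],(700,590)))
E
```

```text
time: 7.15
tool_pos: [593.9, 277.3, 326.6]
tcp_rot: [-179.8, -0.0, -13.7]
ft_force: [0.7, 0.6, -0.5]
finger_gap: 37.8
```

View pics/t5.png

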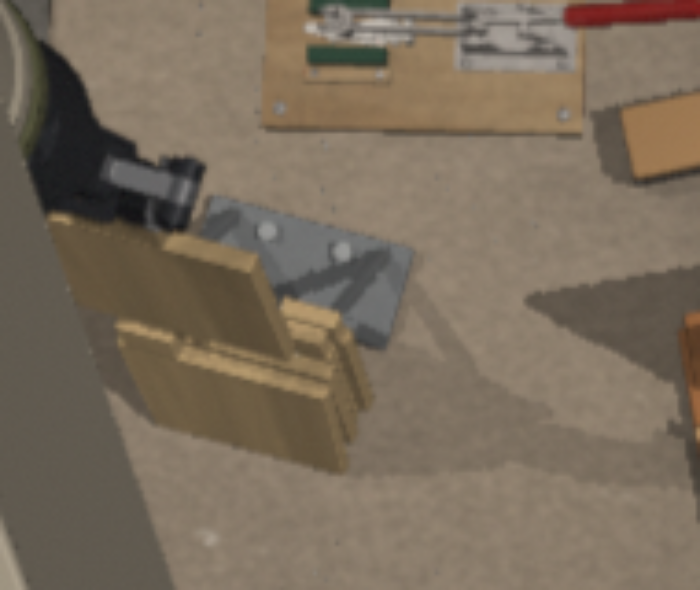

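View pics/s5.png

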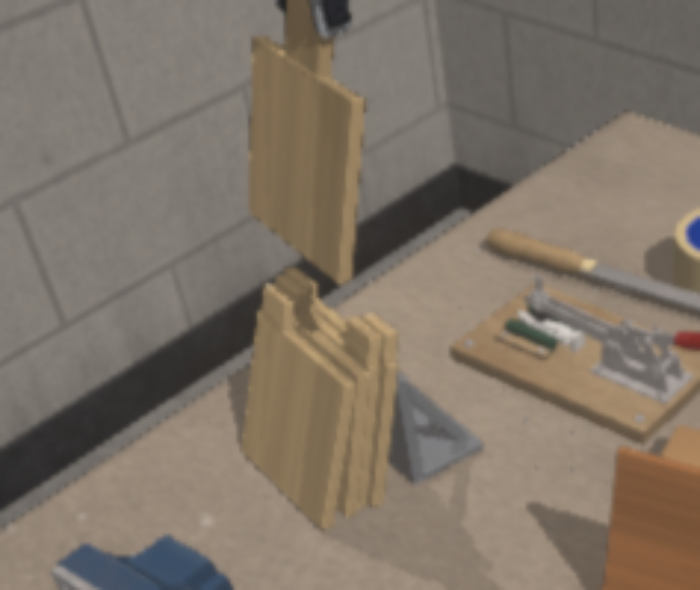

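The board is clear and the other four still lean. Now to measure the stand more precisely from the unobstructed first pictures.

Run:
```python
import cv2
t=cv2.imread("pics/top0.png"); s=cv2.imread("pics/scene0.png")
cv2.imwrite("pics/e.png",cv2.resize(t[200:310,260:355],(518,600),interpolation=cv2.INTER_CUBIC))
cv2.imwrite("pics/f.png",cv2.resize(s[165:310,220:350],(538,600),interpolation=cv2.INTER_CUBIC))
```

```text
(no output)
```

View pics/e.png

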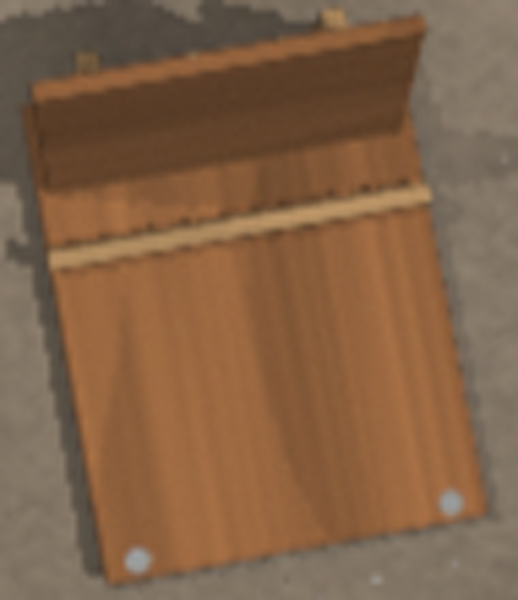

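View pics/f.png

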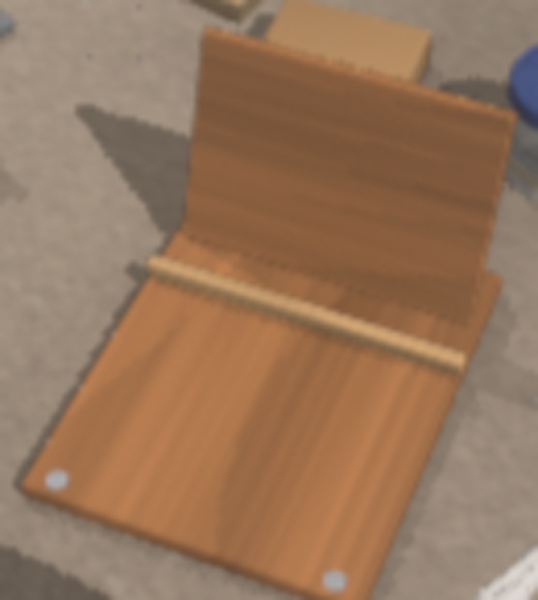

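Run:
```python
from h import *
np.set_printoptions(precision=1,suppress=True)
T=load("top0");S=load("scene0")
e=lambda x,y:(260+x/5.4526-.4,200+y/5.4526-.4); f=lambda x,y:(220+x/4.138-.4,165+y/4.138-.4)
P={}
for n,p,q,z in [("FL",(110,583),(25,485),12),("FR",(488,513),None,12),("lipL",(52,266),(150,265),22),("lipR",(431,202),(463,360),22),("rbL",(48,187),(190,226),12),("rbR",(405,131),(470,318),12),("rtL",(35,97),(205,30),123),("rtR",(423,38),(514,117),123)]:
    A=onz(T,e(*p),z);P[n]=A; print(n,A,onz(S,f(*q),z) if q else "", tri([(T,e(*p)),(S,f(*q))]) if q else "")
print([np.degrees(np.arctan2(-(P[a]-P[b])[0],(P[a]-P[b])[1])) for a,b in (("FL","FR"),("lipL","lipR"),("rbL","rbR"),("rtL","rtR"))],[np.linalg.norm(P[a]-P[b]) for a,b in (("FL","FR"),("lipL","lipR"),("rbL","rbR"),("rtL","rtR"))])
# known stand model points -> Kabsch
a=np.radians(15)
M={"FL":(-130,80),"FR":(-130,-80),"lipL":(0,80),"lipR":(0,-80),"rbL":(30,75),"rbR":(30,-75),"rtL":(30+111.1*np.tan(a),75),"rtR":(30+111.1*np.tan(a),-75)}
X=np.array([M[k] for k in M]);Y=np.array([P[k][:2] for k in M])
xm,ym=X.mean(0),Y.mean(0);U,_,V=np.linalg.svd((X-xm).T@(Y-ym));R=(U@V).T
print("yaw",np.degrees(np.arctan2(R[1,0],R[0,0])),"orig",ym-R@xm);print((Y-(X@R.T+ym-R@xm))@R)
```

```text
FL [375.2  -3.2  12. ] [374.   -3.6  12. ] (array([374.9,  -3.1,  10.6]), np.float64(0.19247819722577475))
FR [ 405.8 -157.3   12. ]  
lipL [502.8  23.   22. ] [500.6  21.8  22. ] (array([502.8,  23.2,  19.1]), np.float64(0.19930542119035977))
lipR [ 531.9 -132.1   22. ] [ 534.3 -130.9   22. ] (array([ 531.8, -131.8,   25.2]), np.float64(0.1437665501208869))
rbL [535.7  25.3  12. ] [539.4  26.3  12. ] (array([535.9,  24.7,  16. ]), np.float64(0.6325427259462018))
rbR [ 561.8 -122.6   12. ] [ 565.7 -118.    12. ] (array([ 560.7, -121. ,   19.1]), np.float64(0.6589691331097072))
rtL [562.3  30.3 123. ] [561.   29.9 123. ] (array([562.2,  30.5, 121.8]), np.float64(0.22241579750304652))
rtR [ 587.3 -114.1  123. ] [ 589.9 -114.9  123. ] (array([ 587.7, -114.7,  124.5]), np.float64(0.8356025396684004))
[np.float64(11.229024277982285), np.float64(10.620638918719525), np.float64(10.02039995401758), np.float64(9.82966929984506)] [np.float64(157.11064909044603), np.float64(157.76931591264676), np.float64(150.2488541597413), np.float64(146.521264310944)]
yaw 10.990928713152533 orig [517.7 -54.4]
[[-0.2 -2.6]
 [ 0.5  0.3]
 [ 0.1 -1.2]
 [-0.9  1.1]
 [ 2.8 -0.1]
 [ 0.3 -0.4]
 [ 0.1 -0.3]
 [-2.8  3.2]]
```

```bash
python3 -c "
from h import *
shift(578.4,-42.9,302,10.8);shift(578.4,-42.9,222,10.8)"
```

```text
t 7.25 pos [593.4 277.2 325. ] rpy [-1.7983e+02  6.0000e-02 -1.3690e+01] F [ 0.2  0.2 -1. ] gap 38.3
shift [0.0612 0.3146 0.022 ] turn -0.4275
t 7.25 pos [593.4 277.2 325. ] rpy [-1.7983e+02  6.0000e-02 -1.3690e+01] F [ 0.2  0.2 -1. ] gap 38.3
shift [0.0613 0.3148 0.102 ] turn -0.4275
```

```bash
python3 -m jog '[[0.002,0.01,0,-0.01,0.3],[0.006,0.03,0,-0.04,0.3],[0.012,0.06,0,-0.08,0.3],[0.018,0.09,0,-0.12,0.3],[0.024,0.12,0,-0.16,0.3],[0.03,0.15,0,-0.2,0.3],[0.035,0.18,0,-0.24,0.3],[0.041,0.21,0.002,-0.28,0.3],[0.047,0.24,0.005,-0.32,0.3],[0.053,0.27,0.01,-0.36,0.3],[0.057,0.295,0.015,-0.4,0.3],[0.06,0.308,0.025,-0.42,0.3],[0.061,0.315,0.045,-0.428,0.3],[0.061,0.315,0.065,-0.428,0.3],[0.061,0.315,0.085,-0.428,0.3],[0.061,0.315,0.097,-0.428,0.3],[0.061,0.315,0.102,-0.428,0.3],[0.061,0.315,0.102,-0.428,0.3]]' 100
python3 - <<'E'
from h import *
from bench import r
shift(578.4,-42.9,222,10.8)
for n in ["top","scene"]:
    s=r.snapshot(n);pickle.dump(s,open(f"pics/{n}6.pkl","wb"))
    p=s["pixels"][:,:,::-1]
    cv2.imwrite(f"pics/{n}6.png",cv2.resize(p[170:310,240:380] if n=="top" else p[110:310,190:390],(600,600),interpolation=cv2.INTER_CUBIC))
E
```

```text
time: 9.05
tool_pos: [577.6, -43.1, 221.3]
tcp_rot: [-179.8, 0.1, 10.8]
ft_force: [-0.2, 0.4, -1.3]
finger_gap: 38.0
t 9.05 pos [577.6 -43.1 221.3] rpy [-1.7979e+02  5.0000e-02  1.0830e+01] F [-0.2  0.4 -1.3] gap 38.0
shift [ 0.0008 -0.     -0.0007] turn 0.0006
```

View pics/top6.png

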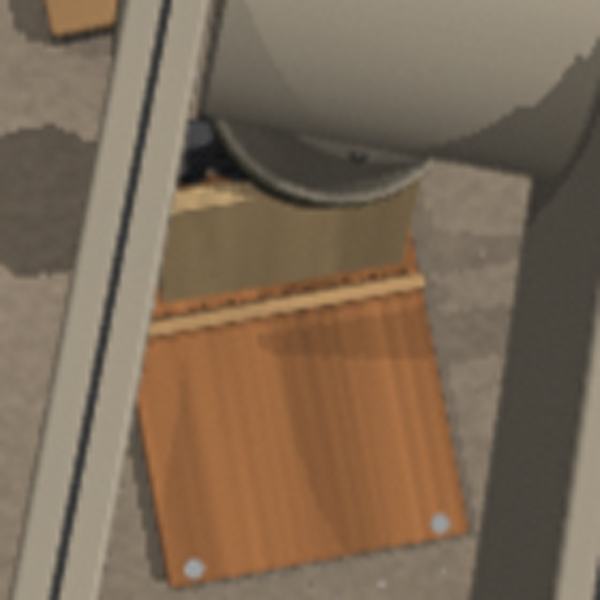

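View pics/scene6.png

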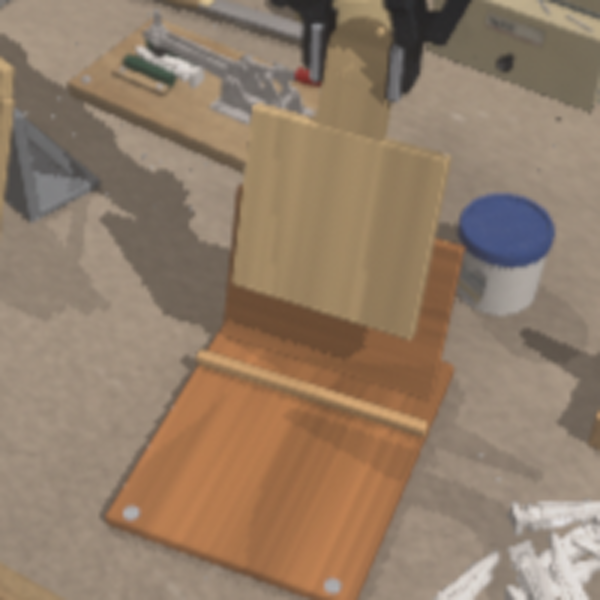

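Run:
```python
from h import *
np.set_printoptions(precision=1,suppress=True)
T=load("top6");S=load("scene6")
g=lambda x,y:(240+x/4.286-.4,170+y/4.286-.4); f=lambda x,y:(190+x/3-.35,110+y/3-.35)
n=np.array([.9823,.1874]);yd=np.array([-.1874,.9823]);o=np.array([517.7,-54.8])
for a,b in (((160,303),(235,287)),((405,265),(413,337))):
    X,e=tri([(T,g(*a)),(S,f(*b))]); print(X,e,"stand frame",(X[:2]-o)@n,(X[:2]-o)@yd)
sh=[tri([(S,f(*b))])[0] for b in []]
for b,h in (((252,105),198.5),((448,158),198.5)):
    X=onz(S,f(*b),h);print("shoulder",(X[:2]-o)@n,(X[:2]-o)@yd)
```

```text
[519.2   5.7  81.2] 1.0438997214245216 stand frame 12.82974590241825 59.14998578206043
[ 538.9 -112.7   89.8] 0.12548226396503992 stand frame 9.953671001903098 -60.83401908799666
shoulder 48.38720009892139 60.483094740947216
shoulder 48.19959610922509 -59.06610311262579
```

Board centred in y to within 1 mm, and the foot's front edge lies just behind the lip. I'll lower it.

```bash
python3 -m jog '[[0.001,0,0.01,0,0.3],[0.0015,0,0.025,0,0.3],[0.002,0,0.04,0,0.3],[0.002,0,0.052,0,0.3],[0.002,0,0.06,0,0.3],[0.002,0,0.064,0,0.3],[0.002,0,0.066,0,0.3],[0.002,0,0.067,0,0.3],[0.002,0,0.067,0,0.3]]' 100
python3 - <<'E'
from h import *
from bench import r
shift(579.4,-42.9,152,10.8)
for n in ["top","scene"]:
    s=r.snapshot(n);pickle.dump(s,open(f"pics/{n}7.pkl","wb"))
    p=s["pixels"][:,:,::-1]
    cv2.imwrite(f"pics/{n}7.png",cv2.resize(p[170:310,240:380] if n=="top" else p[130:310,210:390],(600,600),interpolation=cv2.INTER_CUBIC))
E
```

```text
time: 10.05
tool_pos: [580.9, -42.6, 156.5]
tcp_rot: [-179.9, -0.1, 10.8]
ft_force: [-0.6, -0.3, -2.5]
finger_gap: 37.6
t 10.05 pos [580.9 -42.6 156.5] rpy [-1.7986e+02 -1.4000e-01  1.0840e+01] F [-0.6 -0.3 -2.5] gap 37.6
shift [-0.0016  0.      0.0045] turn 0.0006
```

View pics/scene7.png

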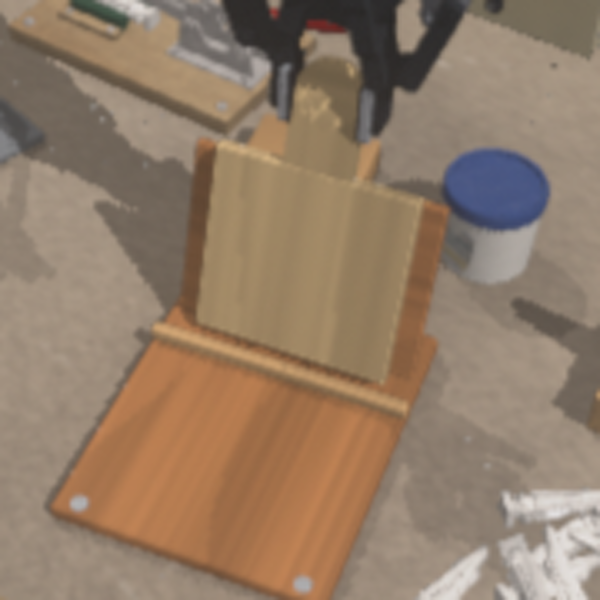

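View pics/top7.png

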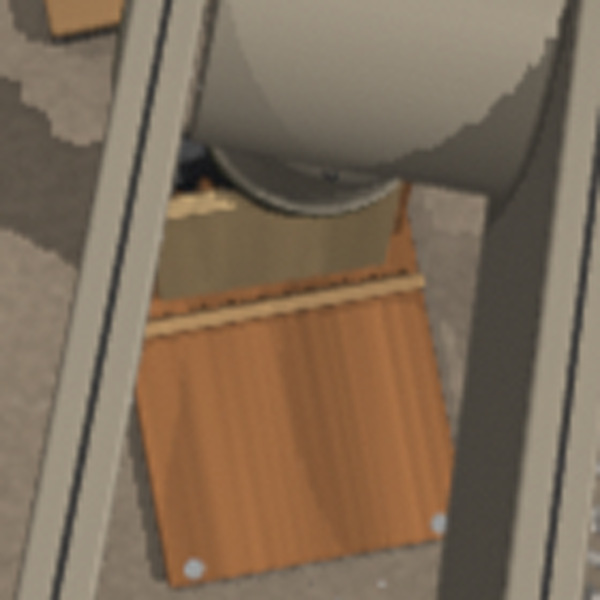

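Foot is in line behind the lip, about 4 mm above the groove floor. I'll creep down to contact.

```bash
python3 -m jog '[[-0.001,0,0.002,0,0.3],[-0.001,0,0.003,0,0.3],[-0.001,0,0.004,0,0.3],[-0.001,0,0.004,0,0.3]]' 100;python3 -m jog '[[0,0,0.001,0,0.3],[0,0,0.002,0,0.3],[0,0,0.002,0,0.3]]' 100
```

```text
time: 10.55
tool_pos: [579.9, -42.8, 152.5]
tcp_rot: [-179.9, -0.1, 10.8]
ft_force: [0.1, -0.5, -1.0]
finger_gap: 37.8
time: 10.85
tool_pos: [581.0, -42.6, 152.0]
tcp_rot: [-179.9, -0.3, 10.8]
ft_force: [0.2, 1.2, 5.4]
finger_gap: 37.9
```

Floor contact (+6 N). Now ease it back against the rest.

```bash
python3 -m jog '[[0.001,0,0,0,0.3],[0.002,0,0,0,0.3],[0.002,0,0,0,0.3]]' 100; python3 -m jog '[[0.001,0,0,0,0.3],[0.002,0,0,0,0.3],[0.002,0,0,0,0.3]]' 100
python3 - <<'E'
from h import *
from bench import r
s=r.snapshot("scene");p=s["pixels"][:,:,::-1];cv2.imwrite("pics/s8.png",cv2.resize(p[130:310,210:390],(600,600),interpolation=cv2.INTER_CUBIC))
E
```

```text
time: 11.15
tool_pos: [583.0, -42.3, 152.2]
tcp_rot: [-179.9, -0.3, 10.9]
ft_force: [-1.9, 0.9, 3.9]
finger_gap: 37.9
time: 11.45
tool_pos: [583.7, -42.1, 151.8]
tcp_rot: [-179.9, -0.1, 10.9]
ft_force: [-7.6, -2.4, 6.9]
finger_gap: 37.6
```

View pics/s8.png

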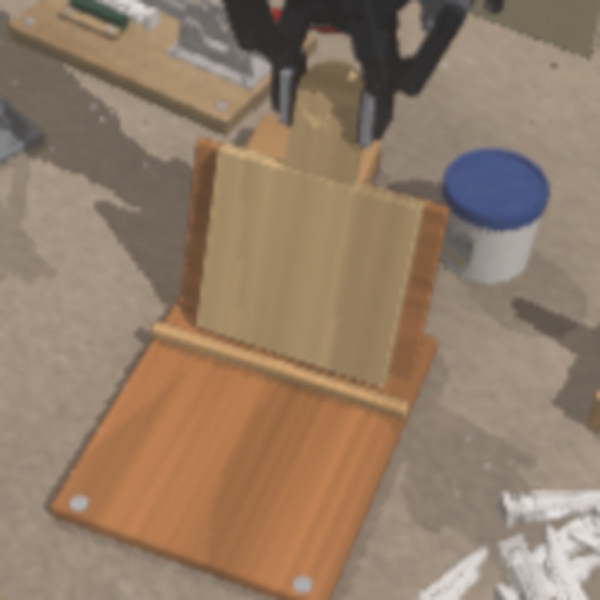

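The board meets the rest (−7.6 N) and the foot is behind the lip. I'll release and rise.

```bash
python3 -m jog '[[0,0,0,0,0.45],[0,0,0,0,0.55],[0,0,0,0,0.7],[0,0,0,0,0.7],[0,0,-0.01,0,0.7],[0,0,-0.03,0,0.7],[0,0,-0.06,0,0.7],[0,0,-0.09,0,0.7],[0,0,-0.12,0,0.7],[0,0,-0.13,0,0.7],[0,0,-0.13,0,0.7]]'
python3 - <<'E'
from h import *
from bench import r
for n in ["top","scene","wrist"]:
    s=r.snapshot(n);pickle.dump(s,open(f"pics/{n}9.pkl","wb"))
    p=s["pixels"][:,:,::-1]
    cv2.imwrite(f"pics/{n}9.png",p if n=="wrist" else cv2.resize(p[170:310,240:380] if n=="top" else p[130:310,210:390],(600,600),interpolation=cv2.INTER_CUBIC))
E
```

```text
time: 12.6
tool_pos: [584.7, -42.6, 284.5]
tcp_rot: [-180.0, -0.3, 10.9]
ft_force: [0.0, 0.0, 0.2]
finger_gap: 59.7
```

View pics/scene9.png

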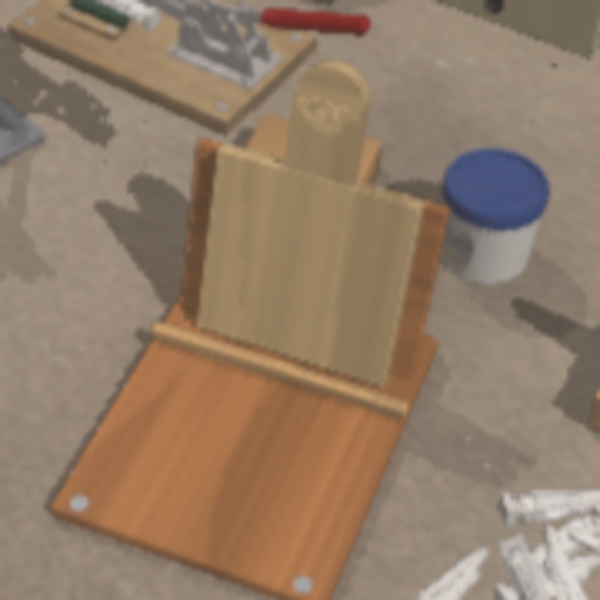

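View pics/wrist9.png

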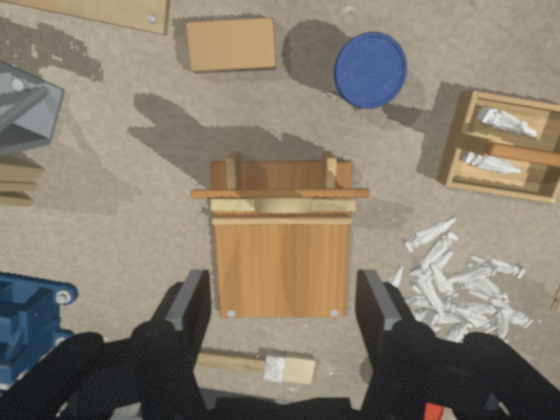

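Run:
```python
import cv2
t=cv2.imread("pics/wrist9.png")
cv2.imwrite("pics/g.png",cv2.resize(t[145:325,180:380],(800,600)[:1]+(720,) if 0 else (660,594),interpolation=cv2.INTER_CUBIC))
```

```text
(no output)
```

View pics/g.png

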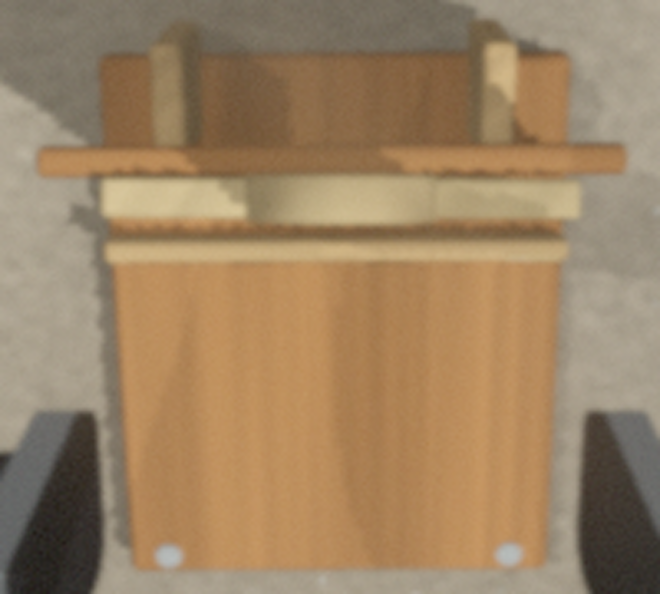

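The board stands flat on the rest: shoulders in crop columns 102–581 (centre 341), against the base centre at about 338, so it is centred to roughly 1 mm. Next I refine tray_place and go over the tray.

Run:
```python
from h import *
np.set_printoptions(precision=1,suppress=True)
W=load("wrist9");g=lambda x,y:(180+x/3.3-.35,145+y/3.3-.35)
P=[onz(W,g(*p),12) for p in ((133,568),(546,568))]+[onz(W,g(*p),22) for p in ((106,261),(568,261))]
for p in P: print(p)
a=(P[0]+P[1])/2;b=(P[2]+P[3])/2;print("mids",a,b,"tray place",(a+b)/2,np.linalg.norm((a-b)[:2]),"yaw",np.degrees(np.arctan2(*(b-a)[1::-1])),[np.degrees(np.arctan2(-(P[i]-P[i+1])[0],(P[i]-P[i+1])[1])) for i in(0,2)])
n=np.array([.9823,.1874]);print("from fit",np.array([517.7,-54.8])-65*n)
shift(646,-279,230,91)
```

```text
[376.8   0.1  12. ]
[ 407.  -155.9   12. ]
[503.2  25.6  22. ]
[ 533.4 -131.2   22. ]
mids [391.9 -77.9  12. ] [518.3 -52.8  22. ] tray place [455.1 -65.3  17. ] 128.85500525892192 yaw 11.213515731531338 [np.float64(10.940877402761327), np.float64(10.901291856360356)]
from fit [453.9 -67. ]
t 12.75 pos [582.8 -42.4 279.9] rpy [-179.8    0.    10.9] F [-1.1 -0.7  0. ] gap 59.8
shift [0.  0.2 0. ] turn -1.3987
```

```bash
python3 -m jog '[[0.002,0.02,0,-0.1,0.7],[0.004,0.06,0,-0.25,0.7],[0.008,0.1,0,-0.4,0.7],[0.01,0.14,0.005,-0.55,0.7],[0.014,0.18,0.015,-0.7,0.7],[0.017,0.22,0.03,-0.85,0.7],[0.017,0.244,0.04,-1.0,0.7],[0.017,0.244,0.05,-1.15,0.7],[0.017,0.244,0.05,-1.3,0.7],[0.017,0.244,0.05,-1.398,0.7],[0.017,0.244,0.05,-1.398,0.7],[0.017,0.244,0.05,-1.398,0.7]]'
python3 - <<'E'
from h import *
from bench import r
for n in ["wrist","scene","top"]:
    s=r.snapshot(n);pickle.dump(s,open(f"pics/{n}10.pkl","wb"))
    cv2.imwrite(f"pics/{n}10.png",s["pixels"][:,:,::-1])
E
```

```text
time: 13.95
tool_pos: [644.8, -278.3, 227.5]
tcp_rot: [-179.8, -0.2, 90.8]
ft_force: [-0.9, 0.2, -0.6]
finger_gap: 59.8
```

View pics/wrist10.png

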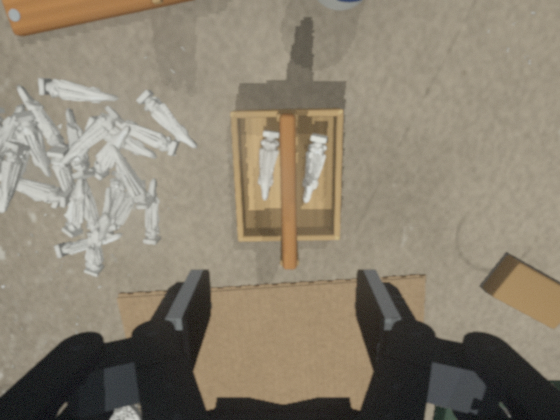

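View pics/scene10.png

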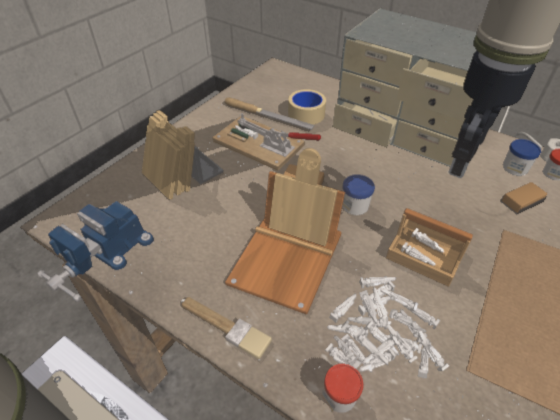

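The wrist view shows the strap running from about (287,111) to (289.5,268), with both castings lying in the tray. The stack is still upright.

Run:
```python
from h import *
W=load("wrist10")
im=cv2.imread("pics/wrist10.png");cv2.imwrite("pics/h.png",cv2.resize(im[100:280,215:360],(480,596),interpolation=cv2.INTER_CUBIC))
```

```text
(no output)
```

View pics/h.png

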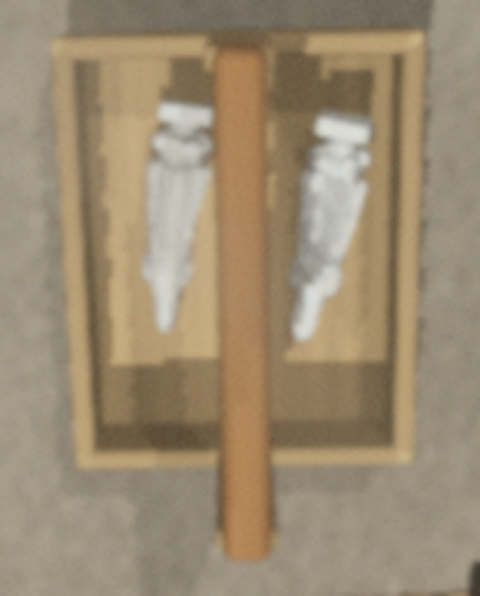

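Run:
```python
from h import *
W=load("wrist10");g=lambda x,y:(215+x/3.31-.35,100+y/3.31-.35)
A=onz(W,g(239.5,48),94);B=onz(W,g(247,560),94);print(A,B,np.linalg.norm(A-B),"strap yaw",np.degrees(np.arctan2(-(A-B)[0],(A-B)[1])))
print("mid",(A+B)/2)
C=[onz(W,g(*p),30) for p in ((52,40),(424,32),(412,462),(78,467))]
for c in C:print(c)
print(np.mean(C,0))
for i,j in ((0,3),(1,2)): print(np.degrees(np.arctan2(-(C[i]-C[j])[0],(C[i]-C[j])[1])))
M=(A+B)/2; print(); shift(M[0],M[1],68,91)
```

```text
[ 646.88017442 -215.56601424   94.        ] [ 650.80837381 -338.10867179   94.        ] 122.60560210880665 strap yaw 1.8360316834356052
mid [ 648.84427411 -276.83734302   94.        ]
[ 597.47864108 -217.60356864   30.        ]
[ 696.55493864 -214.19027986   30.        ]
[ 700.58475197 -337.10878326   30.        ]
[ 601.6942396  -340.10390427   30.        ]
[ 649.07814282 -277.25163401   30.        ]
1.9709392926430929
1.8777370429228193

t 14.1 pos [ 645.3 -278.5  228.7] rpy [-179.9    -0.18   90.86] F [-0.7  0.   0.7] gap 59.7
shift [0.0011 0.0039 0.1607] turn -0.0024
```

```bash
python3 -m jog '[[0.001,0.004,0.01,-0.018,0.7],[0.001,0.004,0.04,-0.018,0.7],[0.001,0.004,0.07,-0.018,0.6],[0.001,0.004,0.1,-0.018,0.5],[0.001,0.004,0.13,-0.018,0.5],[0.001,0.004,0.15,-0.018,0.5],[0.001,0.004,0.16,-0.018,0.5],[0.001,0.004,0.162,-0.018,0.5],[0.001,0.004,0.162,-0.018,0.5]]' 100
python3 - <<'E'
from h import *
from bench import r
shift(649,-277,67,91.9)
s=r.snapshot("wrist");cv2.imwrite("pics/w11.png",s["pixels"][:,:,::-1])
s=r.snapshot("scene");cv2.imwrite("pics/s11.png",cv2.resize(s["pixels"][150:310,350:540,::-1],(700,590)))
E
```

```text
time: 15.0
tool_pos: [649.3, -277.0, 67.2]
tcp_rot: [-179.9, -0.2, 91.9]
ft_force: [0.7, 0.3, -0.0]
finger_gap: 42.9
t 15.0 pos [ 649.3 -277.    67.2] rpy [-1.7993e+02 -1.6000e-01  9.1900e+01] F [ 0.7  0.3 -0. ] gap 42.9
shift [-0.     -0.0003  0.0002] turn -0.0
```

View pics/w11.png

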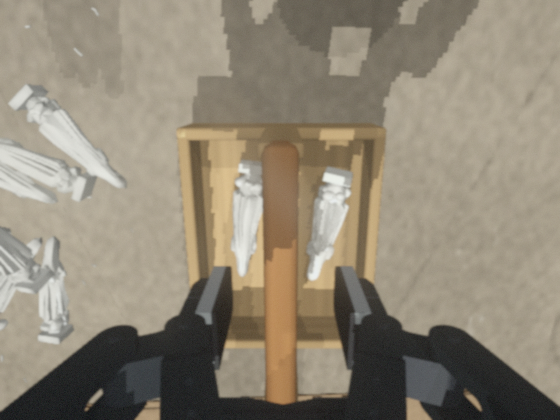

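View pics/s11.png

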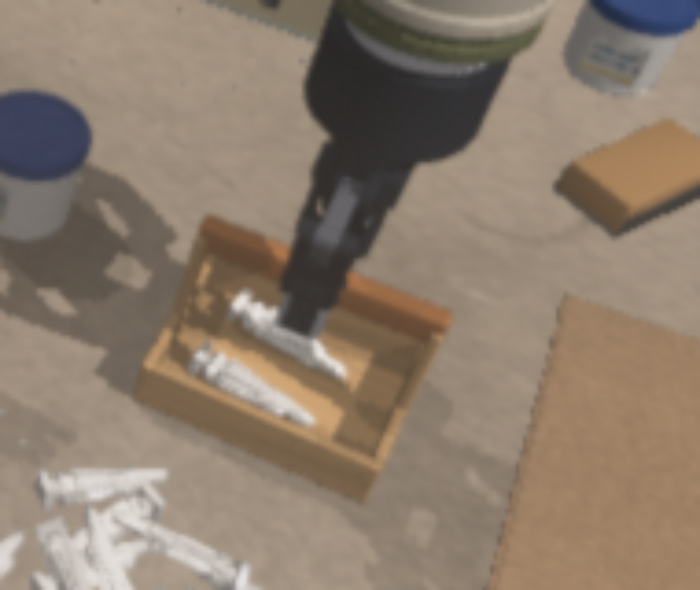

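Strap is midway between the pads. I'll close, then lift gently.

```bash
python3 -m jog '[[0,0,0,0,0.3],[0,0,0,0,0.1],[0,0,0,0,0.05],[0,0,0,0,0.05],[0,0,0,0,0.05],[0,0,0,0,0.05],[0,0,0,0,0.05],[0,0,0,0,0.05]]' 110
python3 -m jog '[[0,0,-0.002,0,0.05],[0,0,-0.005,0,0.05],[0,0,-0.01,0,0.05],[0,0,-0.015,0,0.05],[0,0,-0.02,0,0.05],[0,0,-0.022,0,0.05]]' 110
python3 - <<'E'
from h import *
from bench import r
s=r.snapshot("scene");cv2.imwrite("pics/s12.png",cv2.resize(s["pixels"][150:310,350:540,::-1],(700,590)))
s=r.snapshot("wrist");cv2.imwrite("pics/w12.png",s["pixels"][:,:,::-1])
E
```

```text
time: 15.9
tool_pos: [650.9, -277.9, 70.2]
tcp_rot: [179.8, -0.0, 91.9]
ft_force: [-1.3, 0.8, 7.2]
finger_gap: 9.8
time: 16.5
tool_pos: [651.3, -278.1, 93.2]
tcp_rot: [179.8, -0.0, 91.9]
ft_force: [0.0, -0.7, -4.0]
finger_gap: 9.9
```

View pics/s12.png

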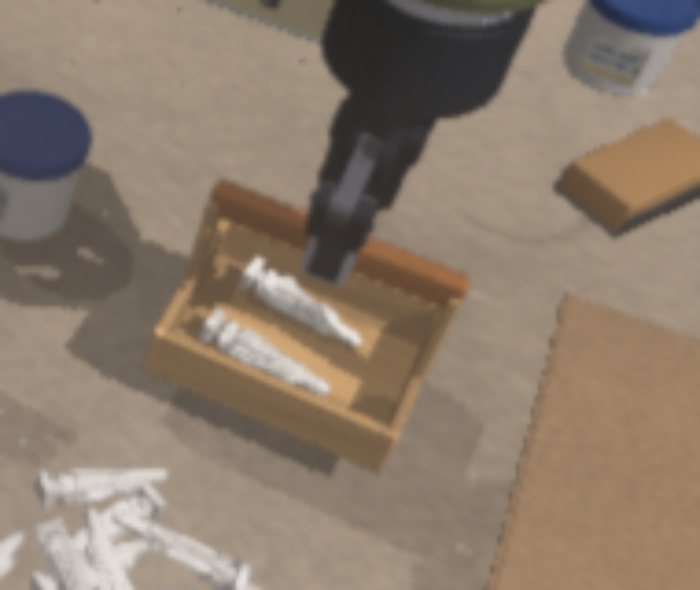

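View pics/w12.png

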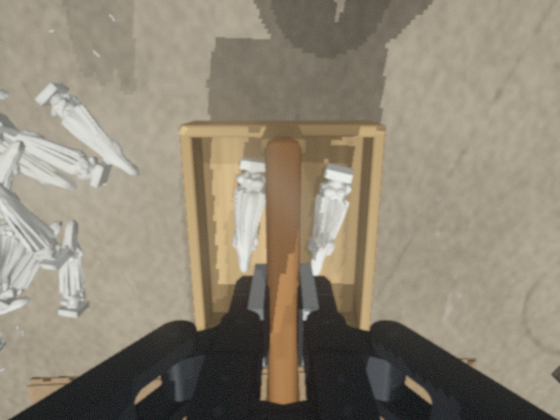

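Tray lifted level, castings in place. I'll raise it further and carry it clear of the board: toward the robot first, then left.

```bash
python3 -m jog '[[0,0,-0.004,0,0.05],[0,0,-0.012,0,0.05],[0,0,-0.024,0,0.05],[0,0,-0.038,0,0.05],[0,-0.002,-0.052,0,0.05],[0.001,-0.008,-0.064,0,0.05],[0.002,-0.018,-0.07,0,0.05],[0.003,-0.032,-0.07,0,0.05],[0.005,-0.048,-0.07,0,0.05],[0.007,-0.065,-0.07,0,0.05],[0.009,-0.083,-0.07,0,0.05],[0.011,-0.101,-0.07,0,0.05],[0.013,-0.119,-0.07,0,0.05],[0.015,-0.136,-0.07,0,0.05],[0.016,-0.151,-0.07,0,0.05],[0.017,-0.164,-0.07,0,0.05],[0.018,-0.173,-0.07,0,0.05],[0.019,-0.178,-0.07,0,0.05],[0.019,-0.18,-0.07,0,0.05],[0.019,-0.18,-0.07,0,0.05]]' 110
python3 - <<'E'
from h import *
from bench import r
shift(454.6,-66,163,100.9)
s=r.snapshot("scene");cv2.imwrite("pics/s13.png",s["pixels"][:,:,::-1])
E
```

```text
time: 18.6
tool_pos: [470.5, -265.1, 162.4]
tcp_rot: [179.8, 0.0, 91.9]
ft_force: [-0.3, -0.2, -3.9]
finger_gap: 9.6
t 18.6 pos [ 470.5 -265.1  162.4] rpy [1.7977e+02 1.0000e-02 9.1890e+01] F [-0.3 -0.2 -3.9] gap 9.6
shift [ 0.1995 -0.0093 -0.0006] turn -0.1573
```

View pics/s13.png

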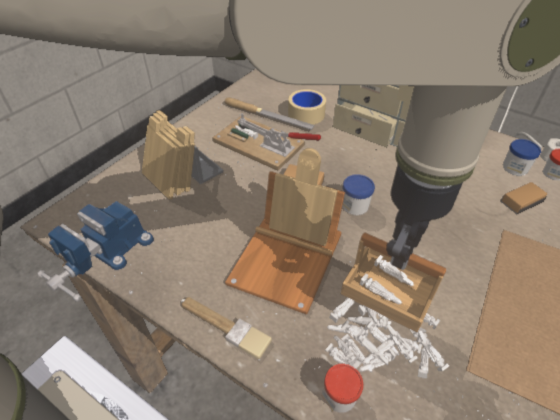

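Tray above the heap, level, castings inside. Now left over the stand's front, with the small turn.

```bash
python3 -m jog '[[0.003,0,0,-0.002,0.05],[0.01,-0.001,0,-0.01,0.05],[0.02,-0.001,0,-0.018,0.05],[0.034,-0.002,0,-0.028,0.05],[0.05,-0.003,0,-0.04,0.05],[0.068,-0.003,0,-0.053,0.05],[0.086,-0.004,0,-0.068,0.05],[0.104,-0.005,0,-0.083,0.05],[0.122,-0.006,0,-0.097,0.05],[0.139,-0.007,0,-0.11,0.05],[0.155,-0.007,0,-0.123,0.05],[0.17,-0.008,0,-0.135,0.05],[0.182,-0.009,0,-0.145,0.05],[0.191,-0.009,0.002,-0.152,0.05],[0.197,-0.009,0.008,-0.156,0.05],[0.199,-0.009,0.018,-0.157,0.05],[0.1995,-0.009,0.028,-0.157,0.05],[0.1995,-0.009,0.035,-0.157,0.05],[0.1995,-0.009,0.038,-0.157,0.05],[0.1995,-0.009,0.038,-0.157,0.05]]' 110
python3 - <<'E'
from h import *
from bench import r
shift(454.6,-66,82.2,100.9)
for n in ["wrist","scene","top"]:
    s=r.snapshot(n);pickle.dump(s,open(f"pics/{n}14.pkl","wb"));p=s["pixels"][:,:,::-1]
    cv2.imwrite(f"pics/{n}14.png",p if n=="wrist" else cv2.resize(p[170:310,240:380] if n=="top" else p[130:310,210:390],(600,600),interpolation=cv2.INTER_CUBIC))
E
```

```text
time: 20.65
tool_pos: [454.7, -66.2, 123.5]
tcp_rot: [179.9, 0.0, 100.9]
ft_force: [-0.5, 0.2, -3.7]
finger_gap: 9.9
t 20.65 pos [454.7 -66.2 123.5] rpy [1.7985e+02 1.0000e-02 1.0086e+02] F [-0.5  0.2 -3.7] gap 9.9
shift [ 0.0002 -0.0002  0.0413] turn -0.0008
```

View pics/wrist14.png

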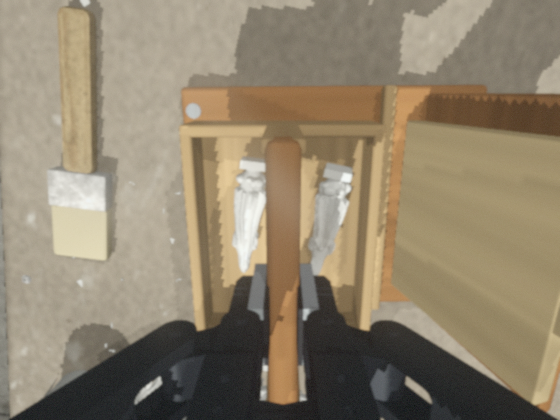

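View pics/scene14.png

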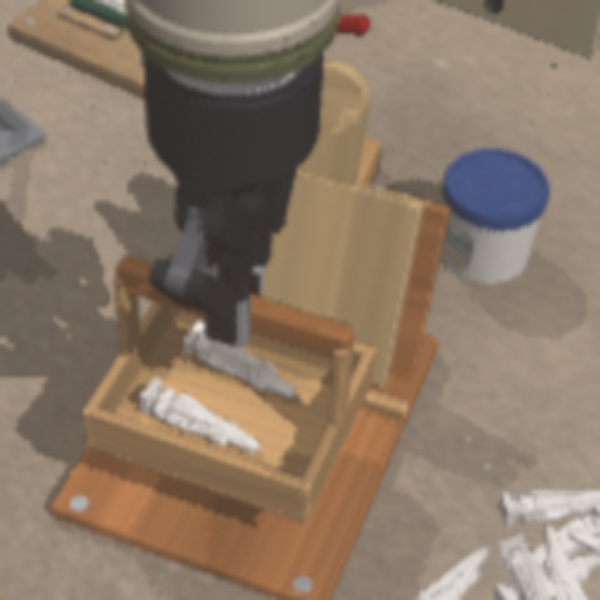

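View pics/top14.png

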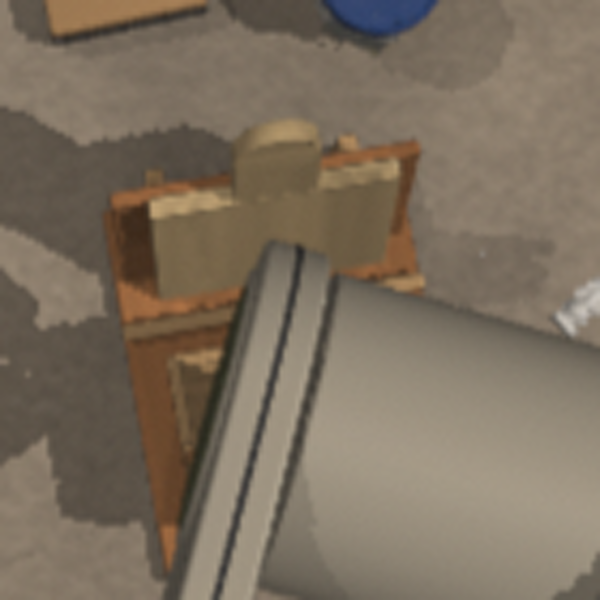

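Run:
```python
from h import *
W=load("wrist14")
o=np.array([518.2,-53.3]);a=np.radians(10.95);n=np.array([np.cos(a),np.sin(a)]);y=np.array([-n[1],n[0]])
for nm,p,z in (("tray far L",(182,126),83),("tray far R",(384,126),83),("base far-front",(181,90),12),("lip far",(385,88),22),("lip far R",(397,88),22)):
    X=onz(W,p,z);print(nm,X.round(1),((X[:2]-o)@n).round(1),((X[:2]-o)@y).round(1))
```

```text
tray far L [395.7 -14.4  83. ] -112.9 61.4
tray far R [491.3   3.8  83. ] -15.5 61.2
base far-front [375.8  -1.4  12. ] -130.0 78.0
lip far [502.8  24.2  22. ] -0.4 79.0
lip far R [510.2  25.6  22. ] 7.1 79.0
```

Tray centred over its place within about 1 mm (−64, 0). Lower it.

```bash
python3 -m jog '[[0,0,0.004,0,0.05],[0,0,0.011,0,0.05],[0,0,0.019,0,0.05],[0,0,0.027,0,0.05],[0,0,0.033,0,0.05],[0,0,0.037,0,0.05],[0,0,0.039,0,0.05],[0,0,0.04,0,0.05],[0,0,0.04,0,0.05]]' 110
python3 -m jog '[[0,0,0.0005,0,0.05],[0,0,0.001,0,0.05],[0,0,0.0015,0,0.05],[0,0,0.0015,0,0.05]]' 110
```

```text
time: 21.7
tool_pos: [455.9, -66.3, 84.9]
tcp_rot: [179.7, 0.1, 100.9]
ft_force: [-0.6, 0.5, -3.8]
finger_gap: 9.6
time: 22.1
tool_pos: [455.9, -66.3, 83.4]
tcp_rot: [179.7, 0.1, 100.9]
ft_force: [0.5, 0.3, -4.6]
finger_gap: 9.7
```

```bash
python3 -m jog '[[0,0,0.001,0,0.05],[0,0,0.0015,0,0.05],[0,0,0.002,0,0.05],[0,0,0.002,0,0.05]]' 110
```

```text
time: 22.5
tool_pos: [456.1, -66.4, 82.1]
tcp_rot: [179.7, 0.1, 100.9]
ft_force: [-4.4, 0.6, 5.1]
finger_gap: 9.8
```

Touchdown (Fz from −4 to +5 N). Release and rise.

```bash
python3 -m jog '[[0,0,-0.0005,0,0.15],[0,0,-0.0005,0,0.25],[0,0,-0.0005,0,0.4],[0,0,-0.0005,0,0.5],[0,0,-0.0005,0,0.5],[0,0,-0.008,0,0.5],[0,0,-0.02,0,0.5],[0,0,-0.05,0,0.5],[0,0,-0.09,0,0.5],[0,0,-0.13,0,0.5],[0,0,-0.17,0,0.5],[0,0,-0.2,0,0.5],[0,0,-0.2,0,0.5]]'
python3 - <<'E'
from h import *
from bench import r
for n in ["wrist","scene","top"]:
    s=r.snapshot(n);pickle.dump(s,open(f"pics/{n}15.pkl","wb"));p=s["pixels"][:,:,::-1]
    cv2.imwrite(f"pics/{n}15.png",p)
E
```

```text
time: 23.8
tool_pos: [457.3, -66.9, 289.1]
tcp_rot: [179.2, 0.3, 100.9]
ft_force: [1.4, 0.1, 0.2]
finger_gap: 42.5
```

View pics/wrist15.png

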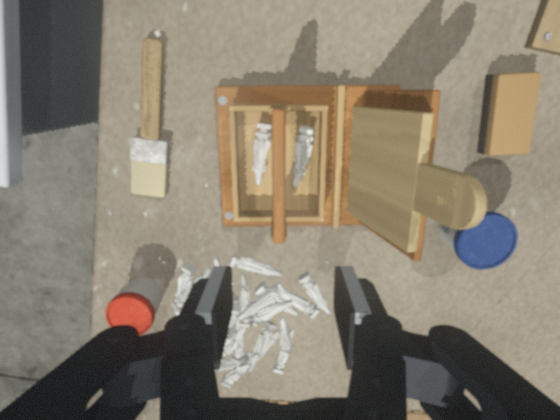

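View pics/scene15.png

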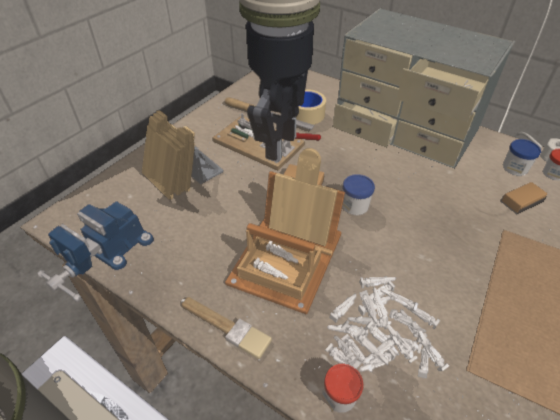

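Run:
```python
from h import *
W=load("wrist15")
cv2.imwrite("pics/k.png",cv2.resize(cv2.imread("pics/wrist15.png")[75:245,205:355],(529,600),interpolation=cv2.INTER_CUBIC))
s=cv2.imread("pics/scene15.png");cv2.imwrite("pics/l.png",cv2.resize(s[95:215,120:240],(600,600),interpolation=cv2.INTER_CUBIC))
```

```text
(no output)
```

View pics/k.png

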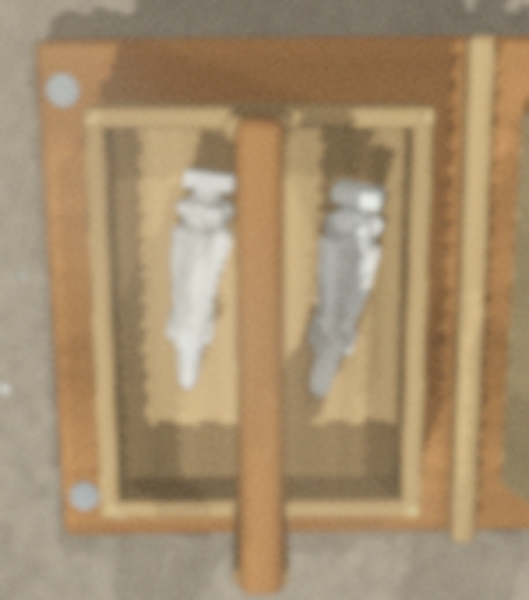

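View pics/l.png

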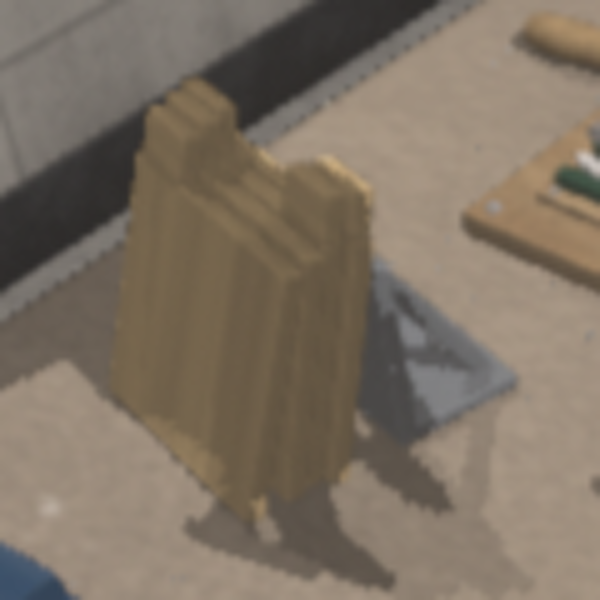

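Run:
```python
from h import *
W=load("wrist15");k=lambda x,y:(205+x/3.527-.35,75+y/3.527-.35)
T=[onz(W,k(*p),42)[:2] for p in ((87,109),(433,109),(418,515),(103,515))]
B=[onz(W,k(*p),z)[:2] for p,z in (((40,41),12),((66,531),12),((470,36),22),((455,540),22))]
b=np.mean(B,0);t=np.mean(T,0);n=(B[2]+B[3]-B[0]-B[1])/2;L=np.linalg.norm(n);n/=L
print("base mid",b,"tray",t,"offset x,y",(t-b)@n,(t-b)@[-n[1],n[0]],L)
ang=lambda d:np.degrees(np.arctan2(d[1],d[0]));print("yaw tray",ang(T[1]-T[0]),ang(T[2]-T[3]),ang(T[0]-T[3])-90,ang(T[1]-T[2])-90,"base",ang(B[0]-B[1])-90,ang(B[2]-B[3])-90,ang(n))
```

```text
base mid [455.19731934 -64.65209481] tray [456.76852466 -65.88449862] offset x,y 1.3042393227351965 -1.512106180312776 129.34062250186366
yaw tray 10.829682229048409 10.539308759684692 10.674970042332902 10.788272561045787 base 10.902548439618343 11.685742820722481 11.111676345546464
```

Offset is 1.3 mm in x and −1.5 mm in y, with yaw within 0.5°. Hand in.

```bash
python3 -c "
from bench import r
s=r.sense();print(s['time'],s['ft_force'],s['qd'])
print(r.hand_in())"
```

```text
23.95 [-0.04743053 -0.34226386 -0.20913127] [-0.14976004  0.94809122  1.80211273  0.06199666 -0.13770296 -0.1111018 ]
the job is handed in; nothing more can be done
None
```

The job is done and handed in at about 24 s, with the gripper clear of everything.

- **Board:** I drew the round-handled board straight up along its lean, stood it in the stand's foot groove and eased it back onto the rest. It sits centred to about 1 mm by the base and lip. The rest's top edge alone suggested about 2.4 mm, so those two checks disagreed slightly. It was still standing after release.
- **Tray:** I lifted it level by the strap and carried it round the board. In the last picture it is 1.3 mm (x) and −1.5 mm (y) off the middle of the bare front, square to about 0.5°, with both castings inside.
- **Other things:** The other four boards still lean on the angle plate; the front one has settled back onto its neighbour, with its foot about where it was. The tub, heap and cork block look undisturbed in the last pictures, though I did not measure them. No reported force came near the limits.

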